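Turn the sample row end for end into the tray

TASK

The samples are to be analysed last-drawn first: move the four bottles from the holders on the metal rail rack into the empty grey tray, one standing in each compartment, in the reverse order. Seen from the robot, the bottle that is leftmost on the rail rack must end rightmost in the tray, the second from the left second from the right, and so on. Keep every bottle upright all the way, and leave them all standing in the tray.

Things in the scene. Friction and masses are not known exactly. Their poses are not given: they have to be found in the camera images.
- amber_mid (a point): the big brown sample bottle with a black screw cap, 100 mm tall over all; round, body 48 mm across up to 86 mm above its underside, cap 35 mm across above that. The point is on its axis, half-way up (50 mm above its underside); z points up the bottle. It weighs less than 0.2 kg. Grasp it round the body
- white_mid (a point): the middle-sized white sample bottle with a white screw cap, 85 mm tall over all; round, body 40 mm across up to about 70 mm above its underside, cap 30 mm across above that. The point is on its axis, half-way up (42 mm above its underside); z points up the bottle. It weighs less than 0.2 kg. Grasp it round the body
- small_mid (a point): the smallest bottle, white with a red screw cap, 70 mm tall over all; round, body 36 mm across up to 58 mm above its underside, cap 26 mm across above that. The point is on its axis, half-way up (35 mm above its underside); z points up the bottle. It weighs less than 0.2 kg. Grasp it round the body
- flask_mid (a point): the tall slim bare-metal (aluminium) bottle with a black cap and no label, 95 mm tall over all; round, straight body 34 mm across up to 66 mm above its underside, then a sloping shoulder and a cap 25 mm across. The point is on its axis, half-way up (48 mm above its underside); z points up the bottle. It weighs less than 0.2 kg. Grasp it round the body
- amber_holder: the round grey holder ring in which the big brown sample bottle with a black screw cap stands at the start; fixed on the rail rack at one of its four places, and it stays there. 60 mm outside, 53 mm inside, 18 mm tall. Origin: centre of its underside; the bottle's underside stands 3 mm above the origin
- white_holder: the round grey holder ring in which the middle-sized white sample bottle with a white screw cap stands at the start; fixed on the rail rack at one of its four places, and it stays there. 52 mm outside, 45 mm inside, 18 mm tall. Origin: centre of its underside; the bottle's underside stands 3 mm above the origin
- small_holder: the round grey holder ring in which the smallest bottle, white with a red screw cap stands at the start; fixed on the rail rack at one of its four places, and it stays there. 48 mm outside, 41 mm inside, 18 mm tall. Origin: centre of its underside; the bottle's underside stands 3 mm above the origin
- flask_holder: the round grey holder ring in which the tall slim bare-metal (aluminium) bottle with a black cap and no label stands at the start; fixed on the rail rack at one of its four places, and it stays there. 46 mm outside, 39 mm inside, 18 mm tall. Origin: centre of its underside; the bottle's underside stands 3 mm above the origin
- rail_rack: the aluminium rail rack that carries the four holders in one row at the start; fixed, 68 x 326 mm, plate 6 mm thick, lips 12 mm high, small dark bail at each end (23 mm high). Origin: centre of its underside, on the bench top. Its y axis runs along the row, +y to the robot's left; the four places are at y = +120, +40, -40 and -120 mm, x = 0
- tray: the empty grey tray with four compartments in one row; fixed, 72 x 324 mm, 28 mm high, with a small bail sticking out at each end. Origin: centre of its underside, on the bench top. Its y axis runs along the row, +y to the robot's left; the compartment centres are at y = +120, +40, -40 and -120 mm, x = 0; each is 64 (x) by about 76 mm (y) inside, its floor 4 mm above the origin and its walls 28 mm high
Things that resemble listed ones, but are neither listed nor needed, are in the scene too. What is shaped like the part that bears amber_mid but pink or turquoise is not meant.

How it is judged (in metres and radians):
At the end, for the whole second after the job is handed in: All four bottles stand upright (within 0.12 rad), at rest, on the floors of the tray's compartments (within 24 mm of the compartment's centre along x and y, 6 mm in height), one in each, in the reverse of their starting order on the rail rack (place y goes to compartment -y) (x of amber_mid in the frame of tray between -0.024 and 0.024 m and z of amber_mid in the frame of tray between 0.048 and 0.06 m and angle between each of amber_mid, white_mid, small_mid, flask_mid's own z axis and vertical below 0.12 rad and linear speed of each of amber, white, small, flask below 0.02 m/s and ((y of amber_holder in the frame of rail_rack between 0.1 and 0.14 m and y of amber_mid in the frame of tray between -0.144 and -0.096 m) or (y of amber_holder in the frame of rail_rack between 0.02 and 0.06 m and y of amber_mid in the frame of tray between -0.064 and -0.016 m) or (y of amber_holder in the frame of rail_rack between -0.06 and -0.02 m and y of amber_mid in the frame of tray between 0.016 and 0.064 m) or (y of amber_holder in the frame of rail_rack between -0.14 and -0.1 m and y of amber_mid in the frame of tray between 0.096 and 0.144 m)) and x of white_mid in the frame of tray between -0.024 and 0.024 m and z of white_mid in the frame of tray between 0.0405 and 0.0525 m and ((y of white_holder in the frame of rail_rack between 0.1 and 0.14 m and y of white_mid in the frame of tray between -0.144 and -0.096 m) or (y of white_holder in the frame of rail_rack between 0.02 and 0.06 m and y of white_mid in the frame of tray between -0.064 and -0.016 m) or (y of white_holder in the frame of rail_rack between -0.06 and -0.02 m and y of white_mid in the frame of tray between 0.016 and 0.064 m) or (y of white_holder in the frame of rail_rack between -0.14 and -0.1 m and y of white_mid in the frame of tray between 0.096 and 0.144 m)) and x of small_mid in the frame of tray between -0.024 and 0.024 m and z of small_mid in the frame of tray between 0.033 and 0.045 m and ((y of small_holder in the frame of rail_rack between 0.1 and 0.14 m and y of small_mid in the frame of tray between -0.144 and -0.096 m) or (y of small_holder in the frame of rail_rack between 0.02 and 0.06 m and y of small_mid in the frame of tray between -0.064 and -0.016 m) or (y of small_holder in the frame of rail_rack between -0.06 and -0.02 m and y of small_mid in the frame of tray between 0.016 and 0.064 m) or (y of small_holder in the frame of rail_rack between -0.14 and -0.1 m and y of small_mid in the frame of tray between 0.096 and 0.144 m)) and x of flask_mid in the frame of tray between -0.024 and 0.024 m and z of flask_mid in the frame of tray between 0.0455 and 0.0575 m and ((y of flask_holder in the frame of rail_rack between 0.1 and 0.14 m and y of flask_mid in the frame of tray between -0.144 and -0.096 m) or (y of flask_holder in the frame of rail_rack between 0.02 and 0.06 m and y of flask_mid in the frame of tray between -0.064 and -0.016 m) or (y of flask_holder in the frame of rail_rack between -0.06 and -0.02 m and y of flask_mid in the frame of tray between 0.016 and 0.064 m) or (y of flask_holder in the frame of rail_rack between -0.14 and -0.1 m and y of flask_mid in the frame of tray between 0.096 and 0.144 m))); the robot touches nothing.
It fails at once if a bottle was tipped over (more than 0.7 rad) (angle between any of amber_mid, white_mid, small_mid, flask_mid's own z axis and vertical above 0.7 rad).
It also fails if it takes over 83 s, if anything falls off the work surface, if the arm or the gripper's body presses on something with over 40 N, if the wrist force passes 120 N, or if a joint passes its speed limit or range.

ROBOT

A 6-joint arm with a two-finger parallel gripper is mounted at the origin on a cart in front of the work surface, level with it; the furniture and walls round the work are solid. World frame = base frame: x ahead of the robot, y to its left, z up, the work surface at z = 0. Lengths are in mm, angles in rad, forces in N, time in s.
With the tool pointing down it reaches from about 275 to 1000 mm from the base axis. Payload 8.4 kg.
Tool frame: the origin (TCP) lies at the very end of the fingers, on their centre line; the grasp point (between the pads) lies 19 mm behind it; z points along the fingers, x is the direction in which the jaws open and shut, and the axes are right-handed (so a half turn about z gives the same grasp; the last joint's range is limited). The gripper opens to 85 mm and grips with 20 to 120 N. Pads are 22 mm wide; open, the fingers measure 114 mm over their backs; the gripper's body (76 mm by 85 mm) begins 54 mm behind the grasp point. The pads swing forward as they close: fully open they stand 13 mm farther back than shut.
Start: joints at [-1.202, 0.353, 1.633, -0, 1.155, -0.002], TCP at [226.474, -582.527, 231.281] pointing down, gripper open.
Joint ranges: [-2.63, 2.63], [-0.92, 2.1], [0.06, 2.66], [-1.3, 4.44], [0, 2.69], [-3.02, 3.02]. Speed limits (rad/s): [2.22, 2.22, 2.79, 3.14, 3.14, 3.14].

INTERFACE

Orientations are given as [roll, pitch, yaw] about the fixed x, y, z axes, in that order (R = Rz(yaw) Ry(pitch) Rx(roll)).
In Python, from rig import r gives the robot as it stands.
- The arm moves only by the tool arm_command, never from a script. Its argument "targets" is a list of rows, each a list of 6 numbers: the shift along the tool's x, y, z in m, then the turn, a rotation vector about the tool's x, y, z in rad. A call has 1 to 20 rows; each row shifts and turns the commanded pose from where the row before left it, along the tool's axes as they then stand; what a row does not reach is not made up. A row lasts 1/12 s, in which the tool goes at most 41.7 mm and 7.16 degrees, less where a joint would pass 70% of its speed; a pose out of reach is approached as far as the arm can. A call is refused whole if a number of a shift passes 0.0417 or a number of a turn 0.125, either way. A call with a gripper value outside its range is refused whole. "fingers" is the finger opening in m, from 0 to 0.0854, set as the call begins (left out, the last holds). The fingers move at their own pace and stop on an object; "squeeze" is the grip in N (left out, the last holds). Time passes only in rows, so rows that do not move let the fingers close. It gives the time, the measured TCP pose, the force and the opening at its end, in the units of the state.
- r.sense(): the state, without advancing time (a new reading comes with each control period).
- r.grab_frame(name): name is "scene" or "top" or "wrist"; returns a dict with "image" (480x640x3 uint8, blue, green, red), "fx", "fy", "cx", "cy" (pixels), "k1" (the pictures are not rectified: a ray, as slopes to the right and down, at radius r is drawn at 1 + k1 r^2 times it, then the intrinsics apply), "xyz" and "orientation" of the camera in the world. Camera axes: x right, y down, z forward; pixel columns grow to the right and rows downward; lengths in mm; the calibration is good to about 2 mm. A picture is of the moment at which its call begins. There is no depth.
- r.sign_off(): hands the job in, once; it reports no verdict.
The state is a dict: "clock": time; "qpos": joint angles; "qvel": joint speeds; "joint_efforts": joint torques, N m; "eef_pos": TCP position; "tcp_rot": TCP orientation; "contact_force": force on the tool from outside, world axes, zero at the start; "wrist_torque": the same for the moment, N m; "opening": opening from 0.0 (shut) to 1.0 (fully open).
Only numpy, scipy, OpenCV 4.12 (cv2) and the standard library are available. Lean on these libraries where they do the work, as an engineer would, in place of code of your own. Each camera call takes 0.05 s, during which the arm holds its last target.

## Working session

There is one attempt and no reset: what is moved stays moved. The work goes in short steps, Python scripts to look and compute and a tool call to move; the robot and the scene stay as the last step left them, time stands still between calls to the robot, and variables do not carry over. Pictures are saved under pics/ and viewed, and the job is handed in when it is done.

Besides the shell and the picture viewer there is one more tool, called after ">>>" as name(argument=value, ...) on one line, values as JSON. arm_command: Moves the arm, as the interface text tells. Its arguments: {"type":"object","properties":{"targets":{"type":"array"},"fingers":{"type":"number"},"squeeze":{"type":"number"}},"required":["targets"]}

```bash
mkdir -p pics; ls; cat > cap.py <<'E'
import sys,cv2,pickle
from rig import r
tag=sys.argv[1]
for n in sys.argv[2:]:
    f=r.grab_frame(n); cv2.imwrite(f'pics/{n}_{tag}.png',f['image'])
    pickle.dump(f,open(f'{n}_{tag}.pkl','wb'))
    print(n,{k:v for k,v in f.items() if k!='image'})
E
python3 cap.py a scene top; python3 -c "
from rig import r
print(r.sense())"
```

```text
pics
scene {'fx': 496.3394187544262, 'fy': 496.3394187544262, 'cx': 323.94654277211066, 'cy': 231.11243534198482, 'k1': -0.13505898326186094, 'xyz': array([ -61.31115342, -400.75173591,  610.77785997]), 'orientation': array([-2.26776763,  0.02153944, -1.06519347])}
top {'fx': 459.82708756925257, 'fy': 459.82708756925257, 'cx': 323.9479730147876, 'cy': 240.8225433156744, 'k1': -0.07033883359669968, 'xyz': array([363.97544287, -78.75483673, 926.9638395 ]), 'orientation': array([-2.9515141 ,  0.01152002, -1.59203139])}
{'clock': 0.1, 'qpos': array([-1.20243251e+00,  3.53581643e-01,  1.63403998e+00, -1.25874804e-05,
        1.15519108e+00, -2.43506595e-03]), 'qvel': array([ 0.00064352,  0.00061709, -0.00174365,  0.00044264,  0.00127565,
       -0.00024413]), 'joint_efforts': array([ 1.93699845e-03, -6.06350470e+01, -3.42815566e+01,  7.31602086e-05,
        3.91365160e-03,  5.13002504e-06]), 'eef_pos': array([ 226.30234658, -582.14812991,  230.64349363]), 'tcp_rot': array([ 3.14158411e+00,  1.22007636e-03, -1.19999236e+00]), 'contact_force': array([ 0.29025717,  0.19554898, -1.1697707 ]), 'wrist_torque': array([-0.0350855 , -0.0239687 , -0.00245141]), 'opening': 0.9968334690738798}
```

View pics/scene_a.png

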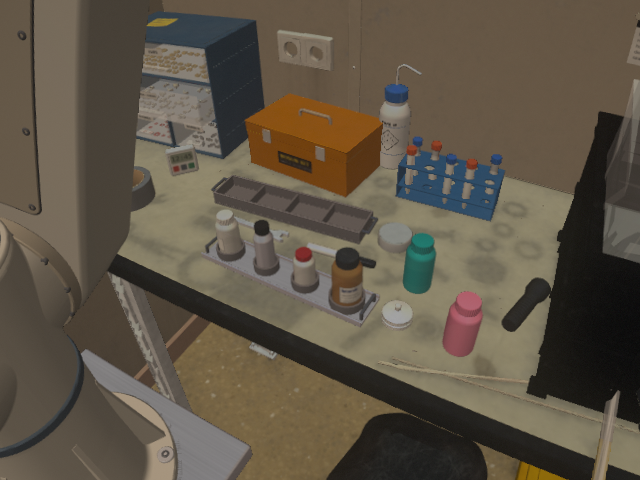

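View pics/top_a.png

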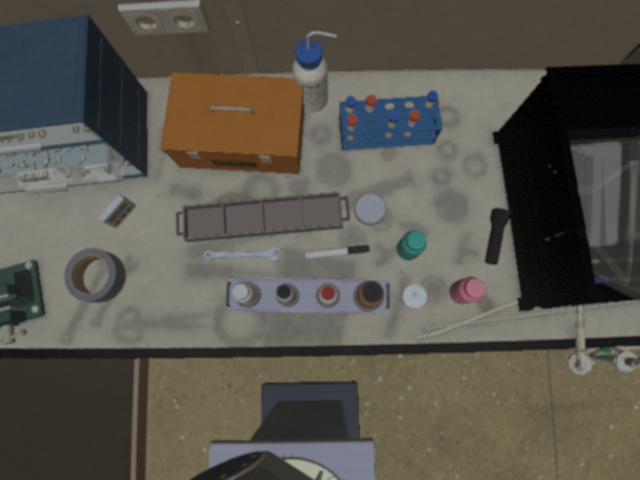

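The rail holds, left to right, white (240,292), flask (286,292), small with red cap (328,294) and amber (370,293) in the top view. The tray lies ahead of it at about (265,217), with the toolbox behind. The turquoise and pink bottles are decoys. Next I measure in the top view.

```bash
cat > geo.py <<'E'
import numpy as np,cv2,pickle
from scipy.spatial.transform import Rotation as R
def load(n): return pickle.load(open(n+'.pkl','rb'))
def ray(f,u,v):
    xd=(u-f['cx'])/f['fx'];yd=(v-f['cy'])/f['fy'];rd=np.hypot(xd,yd);r=rd
    for _ in range(20): r=rd/(1+f['k1']*r*r)
    s=r/rd if rd>0 else 1
    d=R.from_euler('xyz',f['orientation']).apply([xd*s,yd*s,1]); return np.array(f['xyz']),d
def plane(f,u,v,z):
    o,d=ray(f,u,v); return o+d*(z-o[2])/d[2]
def proj(f,p):
    q=R.from_euler('xyz',f['orientation']).inv().apply(np.array(p)-f['xyz']); x,y=q[:2]/q[2]; k=1+f['k1']*(x*x+y*y)
    return f['cx']+f['fx']*x*k,f['cy']+f['fy']*y*k
E
python3 - <<'E'
from geo import *
f=load('top_a');im=f['image']
cv2.imwrite('pics/crop1.png',cv2.resize(im[260:325,215:400],None,fx=4.3,fy=4.3,interpolation=cv2.INTER_CUBIC))
cv2.imwrite('pics/crop2.png',cv2.resize(im[150:250,165:360],None,fx=4,fy=4,interpolation=cv2.INTER_CUBIC))
E
```

```text
(no output)
```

View pics/crop1.png

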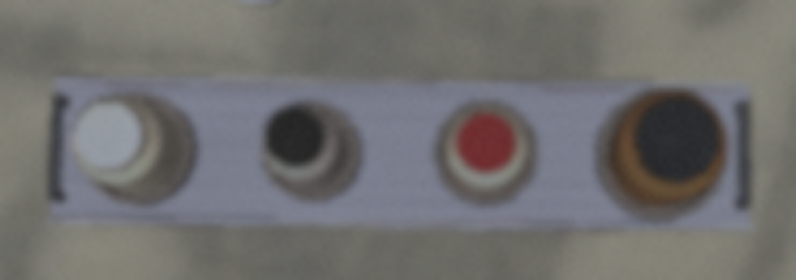

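View pics/crop2.png

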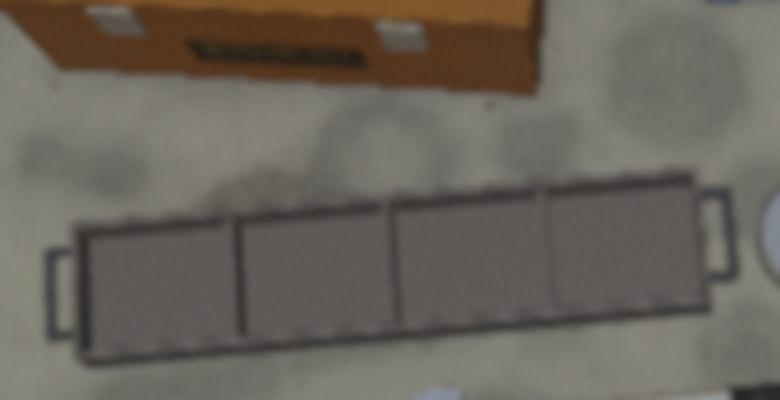

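```bash
python3 - <<'E'
from geo import *
np.set_printoptions(precision=1,suppress=True)
f=load('top_a')
def c1(x,y,z): return plane(f,(x+.5)/4.3-.5+215,(y+.5)/4.3-.5+260,z)
def c2(x,y,z): return plane(f,(x+.5)/4-.5+165,(y+.5)/4-.5+150,z)
P=[c1(*a) for a in [(108,140,94),(295,135,104),(485,141,79),(677,138,109)]]
for p in P: print('cap',p)
print('spacing',[np.linalg.norm((a-b)[:2]) for a,b in zip(P,P[1:])])
rc=np.array([c1(*a,12) for a in [(57,78),(748,85),(745,228),(55,220)]]);print(rc,rc.mean(0))
print('rack sizes',np.linalg.norm(np.diff(rc,axis=0),axis=1))
tc=np.array([c2(*a,28) for a in [(78,228),(692,175),(708,308),(85,362)]]);print(tc,tc.mean(0))
print('tray sizes',np.linalg.norm(np.diff(tc,axis=0),axis=1))
yv=(tc[0]-tc[1]+tc[3]-tc[2]);yv/=np.linalg.norm(yv);print('tray ang',np.arctan2(-yv[0],yv[1]))
yr=(rc[0]-rc[1]+rc[3]-rc[2]);print('rack ang',np.arctan2(-yr[0],yr[1]))
q=P[0]-P[3];print('row ang',np.arctan2(-q[0],q[1]), 'mean',np.mean(P,0))
for d in (120,40,-40,-120): print(d,tc.mean(0)+yv*d)
print('toolbox front base',c2(62,70,0),c2(535,95,0))
# second view check
s=load('scene_a')
for p in P: print(proj(s,p))
for p in tc: print('t',proj(s,p))
E
```

```text
cap [433.1  82.3  94. ]
cap [432.8   2.2 104. ]
cap [430.5 -76.8  79. ]
cap [ 427.6 -156.1  109. ]
spacing [np.float64(80.15710087028563), np.float64(78.96189655623107), np.float64(79.37033303428532)]
[[ 469.2  122.5   12. ]
 [ 458.9 -199.2   12. ]
 [ 393.2 -194.8   12. ]
 [ 403.5  122.4   12. ]] [431.2 -37.3  12. ]
rack sizes [321.8  65.8 317.4]
[[ 614.9  211.8   28. ]
 [ 634.7 -101.9   28. ]
 [ 565.2 -108.1   28. ]
 [ 545.1  205.6   28. ]] [590.   51.9  28. ]
tray sizes [314.4  69.7 314.3]
tray ang 0.06351999363217932
rack ang -0.032307803080987386
row ang -0.023019288277924283 mean [431.  -37.1  96.5]
120 [582.4 171.6  28. ]
40 [587.4  91.8  28. ]
-40 [592.5  11.9  28. ]
-120 [597.6 -67.9  28. ]
toolbox front base [710.8 233.3   0. ] [689.2 -20.8   0. ]
(np.float64(223.5193127668445), np.float64(214.39476812535315))
(np.float64(261.25322666637663), np.float64(223.53650425783866))
(np.float64(302.7967587081897), np.float64(250.8246692338397))
(np.float64(346.40926209520944), np.float64(253.66424637096506))
t (np.float64(232.66421946685853), np.float64(175.1754914365197))
t (np.float64(369.92241519010224), np.float64(211.18659612330242))
t (np.float64(356.89970651955105), np.float64(232.83136754850213))
t (np.float64(214.5237189005651), np.float64(192.86021875389895))
```

```bash
python3 - <<'E'
from geo import *
f=load('scene_a');im=f['image']
cv2.imwrite('pics/crop3.png',cv2.resize(im[170:320,190:390],None,fx=4,fy=4,interpolation=cv2.INTER_CUBIC))
E
```

```text
(no output)
```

View pics/crop3.png

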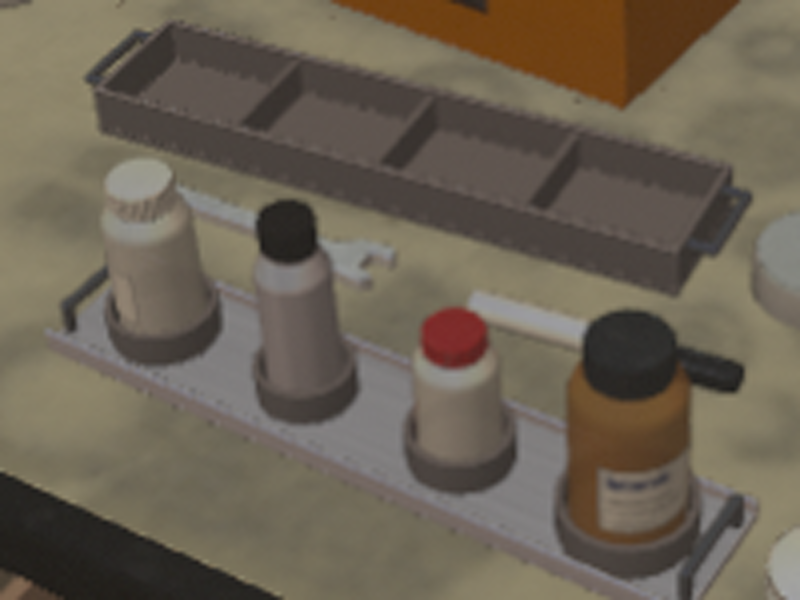

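```bash
python3 - <<'E'
from geo import *
np.set_printoptions(precision=1,suppress=True)
f=load('top_a');s=load('scene_a')
def c2(x,y,z): return plane(f,(x+.5)/4-.5+165,(y+.5)/4-.5+150,z)
def c3(x,y,z): return plane(s,(x+.5)/4-.5+190,(y+.5)/4-.5+170,z)
for a in [(235,218),(243,338),(388,205),(399,318),(544,190),(553,305),(692,175),(708,308),(78,228),(85,362)]: print('top',c2(*a,28))
for a in [(300,65),(247,124),(434,100),(385,163),(577,135),(533,202),(732,166),(686,245),(170,22),(97,92)]: print('scene',c3(*a,28))
for a,z in [((141,180),94),((287,222),104),((456,330),79),((631,335),109)]: print('cap',c3(*a,z))
E
```

```text
top [618. 131.  28.]
top [555.5 125.6  28. ]
top [622.7  52.8  28. ]
top [563.8  46.9  28. ]
top [628.6 -26.6  28. ]
top [568.6 -30.5  28. ]
top [ 634.7 -101.9   28. ]
top [ 565.2 -108.1   28. ]
top [614.9 211.8  28. ]
top [545.1 205.6  28. ]
scene [612.7 127.1  28. ]
scene [557.8 121.7  28. ]
scene [617.9  49.   28. ]
scene [562.5  43.1  28. ]
scene [624.9 -28.8  28. ]
scene [569.  -35.1  28. ]
scene [ 637.2 -106.5   28. ]
scene [ 573.8 -112.5   28. ]
scene [614.5 213.   28. ]
scene [545.1 207.3  28. ]
cap [433.6  79.8  94. ]
cap [429.5  -0.3 104. ]
cap [428.5 -79.5  79. ]
cap [ 428.8 -157.1  109. ]
```

Both views agree to about 3 mm, the spacings come out at 79–80 mm, and the tray is 314–320 mm long. Averages: white (433,81), flask (431,1), small (429.5,-78), amber (428,-156.5); tray centre (591,48.5), yaw 0.065. Next is a planning helper.

```bash
cat > plan.py <<'E'
import sys,numpy as np
from scipy.spatial.transform import Rotation as R
from rig import r
# args: groups x,y,z,yaw,N   sequential; prints constant row per group
s=r.sense();p=np.array(s['eef_pos']);Q=R.from_euler('xyz',s['tcp_rot'])
print('now',s['clock'].__round__(2),p.round(1),np.round(s['tcp_rot'],4),'F',np.round(s['contact_force'],1),'op',round(s['opening'],3))
for a in sys.argv[1:]:
    x,y,z,yaw,N=map(float,a.split(','));N=int(N)
    T=R.from_euler('xyz',[np.pi,0,yaw]);w=(Q.inv()*T).as_rotvec()/N;S=np.zeros((3,3));q=Q
    for k in range(N): S+=q.as_matrix(); q=q*R.from_rotvec(w)
    sh=np.linalg.solve(S,np.array([x,y,z])-p)/1000
    print(N,'x',[float(v) for v in sh.round(4)],[float(v) for v in w.round(4)])
    p=np.array([x,y,z]);Q=T
E
python3 plan.py 330,-260,231,-1.2,10 428,-156.5,231,-0.03,10 428,-156.5,51,-0.03,8
```

```text
now 0.1 [ 226.3 -582.1  230.6] [ 3.1416e+00  1.2000e-03 -1.2000e+00] F [ 0.3  0.2 -1.2] op 0.997
10 x [-0.0263, -0.0213, -0.0] [0.0, 0.0001, 0.0]
10 x [0.0013, -0.015, -0.0] [-0.0, 0.0, -0.117]
8 x [-0.0, -0.0, 0.0225] [0.0, 0.0, 0.0]
```

>>> arm_command(targets=[[-0.0263,-0.0213,0,0,0,0],[-0.0263,-0.0213,0,0,0,0],[-0.0263,-0.0213,0,0,0,0],[-0.0263,-0.0213,0,0,0,0],[-0.0263,-0.0213,0,0,0,0],[-0.0263,-0.0213,0,0,0,0],[-0.0263,-0.0213,0,0,0,0],[-0.0263,-0.0213,0,0,0,0],[-0.0263,-0.0213,0,0,0,0],[-0.0263,-0.0213,0,0,0,0],[0.0013,-0.015,0,0,0,-0.117],[0.0013,-0.015,0,0,0,-0.117],[0.0013,-0.015,0,0,0,-0.117],[0.0013,-0.015,0,0,0,-0.117],[0.0013,-0.015,0,0,0,-0.117],[0.0013,-0.015,0,0,0,-0.117],[0.0013,-0.015,0,0,0,-0.117],[0.0013,-0.015,0,0,0,-0.117],[0.0013,-0.015,0,0,0,-0.117],[0.0013,-0.015,0,0,0,-0.117]], fingers=0.0854, squeeze=50)

```text
clock: 1.77
eef_pos: [427.9, -156.4, 231.1]
tcp_rot: [-3.141, 0.0, -0.024]
contact_force: [0.5, 0.4, 0.9]
opening: 0.999
```

```bash
python3 cap.py b wrist;python3 plan.py 428,-156.5,231,-0.03,2  428,-156.5,51,-0.03,8
```

```text
wrist {'fx': 425.2544330061514, 'fy': 425.2544330061514, 'cx': 317.0365517723927, 'cy': 237.12545010603776, 'k1': -0.0305665403318057, 'xyz': array([429.45463831, -80.03018176, 373.4235026 ]), 'orientation': array([ 2.83884413e+00,  3.98692687e-04, -2.39587397e-02])}
now 1.82 [ 428.  -154.6  231. ] [-3.1401e+00  5.0000e-04 -1.5800e-02] F [-0.  2. -1.] op 1.003
2 x [0.0, 0.001, -0.0] [-0.0008, 0.0002, 0.0071]
8 x [-0.0, -0.0, 0.0225] [0.0, 0.0, 0.0]
```

View pics/wrist_b.png

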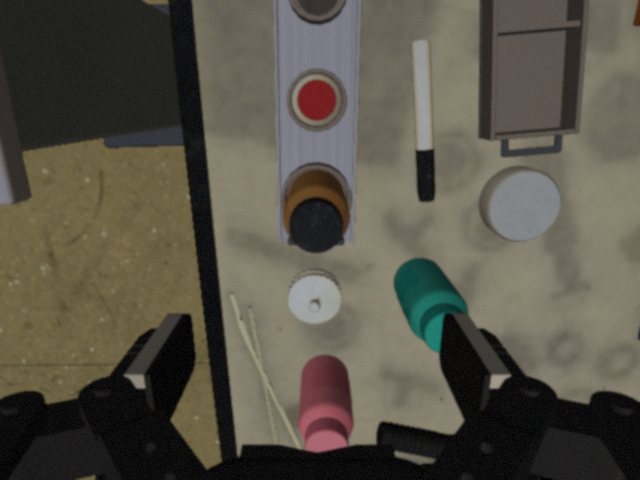

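The amber cap is at (316,226), the red cap at (317,101), and the near end of the tray is at (484,137)–(578,132). I check these points against the fixed cameras.

```bash
python3 - <<'E'
from geo import *
np.set_printoptions(precision=1,suppress=True)
f=load('wrist_b')
print(plane(f,316.5,226,109),plane(f,317,101,79)); print('tray R corners',plane(f,480,138,28),plane(f,580,132,28),'rack R',plane(f,281,242,12),plane(f,353,242,12))
E
python3 plan.py 428,-156.5,231,-0.03,2  428,-156.5,51,-0.03,8
```

```text
[ 427.2 -155.1  109. ] [429.4 -77.7  79. ]
tray R corners [ 558.7 -108.2   28. ] [ 639.2 -104.8   28. ] rack R [ 394.3 -196.7   12. ] [ 458.6 -198.2   12. ]
now 1.82 [ 428.  -154.6  231. ] [-3.1401e+00  5.0000e-04 -1.5800e-02] F [-0.  2. -1.] op 1.003
2 x [0.0, 0.001, -0.0] [-0.0008, 0.0002, 0.0071]
8 x [-0.0, -0.0, 0.0225] [0.0, 0.0, 0.0]
```

>>> arm_command(targets=[[0,0,0.0225,0,0,0],[0,0,0.0225,0,0,0],[0,0,0.0225,0,0,0],[0,0,0.0225,0,0,0],[0,0,0.0225,0,0,0],[0,0,0.0225,0,0,0],[0,0,0.0225,0,0,0],[0,0,0.0225,0,0,0],[0,0,0,0,0,0],[0,0,0,0,0,0]])

```text
clock: 2.65
eef_pos: [426.6, -156.9, 50.6]
tcp_rot: [-3.141, 0.003, -0.031]
contact_force: [-0.1, -0.1, 0.6]
opening: 1.002
```

>>> arm_command(targets=[[0,0,0,0,0,0],[0,0,0,0,0,0],[0,0,0,0,0,0],[0,0,0,0,0,0],[0,0,0,0,0,0],[0,0,0,0,0,0],[0,0,0,0,0,0],[0,0,0,0,0,0],[0,0,0,0,0,0],[0,0,0,0,0,0]], fingers=0.02, squeeze=50)

```text
clock: 3.48
eef_pos: [428.4, -157.5, 52.7]
tcp_rot: [3.141, -0.002, -0.03]
contact_force: [-2.5, -0.2, 9.5]
opening: 0.541
```

```bash
python3 plan.py 428,-156.5,180,-0.03,5 583,168.5,180,0.06,12 583,168.5,48,0.06,6
```

```text
now 3.48 [ 428.4 -157.5   52.7] [ 3.1408e+00 -1.9000e-03 -3.0000e-02] F [-2.5 -0.2  9.5] op 0.541
5 x [-0.0001, -0.0002, -0.0255] [0.0002, -0.0004, -0.0]
12 x [0.0132, -0.0269, -0.0] [0.0, 0.0, -0.0075]
6 x [0.0, -0.0, 0.022] [0.0, 0.0, 0.0]
```

>>> arm_command(targets=[[0,0,-0.026,0,0,0],[0,0,-0.026,0,0,0],[0,0,-0.026,0,0,0],[0,0,-0.026,0,0,0],[0,0,-0.026,0,0,0],[0.0132,-0.0269,0,0,0,-0.0075],[0.0132,-0.0269,0,0,0,-0.0075],[0.0132,-0.0269,0,0,0,-0.0075],[0.0132,-0.0269,0,0,0,-0.0075],[0.0132,-0.0269,0,0,0,-0.0075],[0.0132,-0.0269,0,0,0,-0.0075],[0.0132,-0.0269,0,0,0,-0.0075],[0.0132,-0.0269,0,0,0,-0.0075],[0.0132,-0.0269,0,0,0,-0.0075],[0.0132,-0.0269,0,0,0,-0.0075],[0.0132,-0.0269,0,0,0,-0.0075],[0.0132,-0.0269,0,0,0,-0.0075],[0,0,0,0,0,0],[0,0,0,0,0,0],[0,0,0,0,0,0]])

```text
clock: 5.15
eef_pos: [581.8, 167.0, 181.5]
tcp_rot: [3.141, 0.0, 0.06]
contact_force: [-0.7, -0.6, -0.4]
opening: 0.54
```

```bash
python3 cap.py c wrist top | cut -c1-8;python3 plan.py 583,168.5,70,0.06,5  583,168.5,48,0.06,4; python3 - <<'E'
import cv2
a=cv2.imread('pics/wrist_c.png');b=cv2.imread('pics/top_c.png')
import numpy as np
cv2.imwrite('pics/c2.png',np.hstack([cv2.resize(a,(400,300)),cv2.resize(b[120:420,120:520],(400,300))]))
E
```

```text
wrist {'
top {'fx
now 5.25 [581.8 166.4 181.5] [3.1413e+00 3.0000e-04 5.9200e-02] F [-0.   0.  -1.5] op 0.545
5 x [0.0003, -0.0004, 0.0223] [0.0001, 0.0001, -0.0002]
4 x [0.0, -0.0, 0.0055] [0.0, 0.0, 0.0]
```

View pics/c2.png

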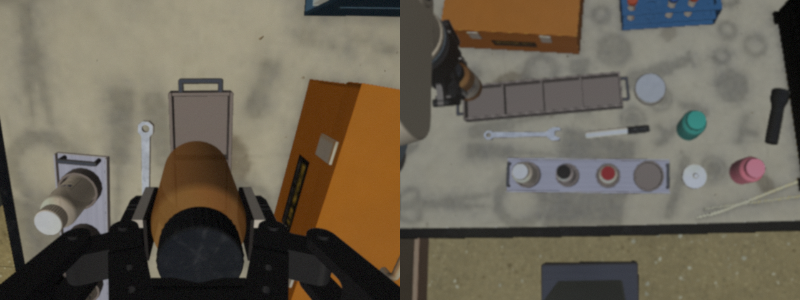

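The amber bottle is held upright above the left compartment, and its holder on the rail is empty. The tray's left corners are at about (272,149) and (371,147) full-scale; I check them before lowering.

```bash
python3 - <<'E'
from geo import *
np.set_printoptions(precision=1,suppress=True)
f=load('wrist_c')
print(plane(f,270.5,148,28),plane(f,372,147,28))
cv2.imwrite('pics/c3.png',cv2.resize(f['image'][110:260,230:410],None,fx=4,fy=4))
E
```

```text
[546.7 212.9  28. ] [616.  217.8  28. ]
```

View pics/c3.png

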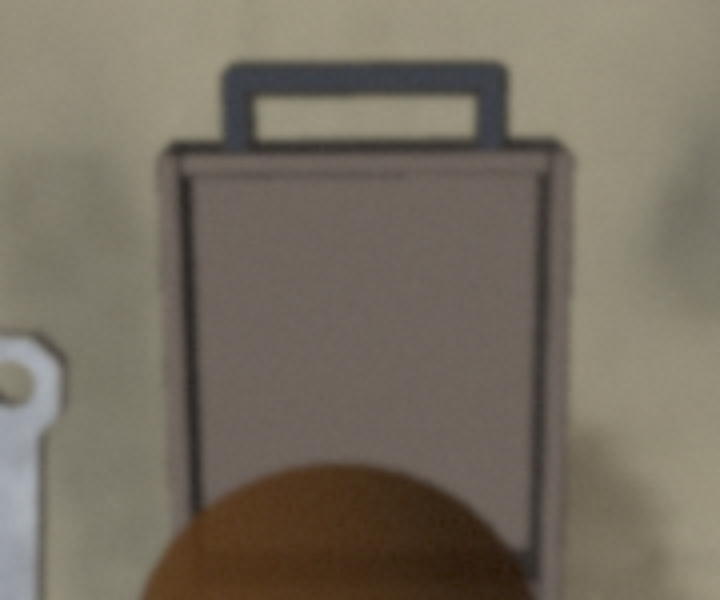

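>>> arm_command(targets=[[0.0005,-0.0007,0.0223,0,0,0],[0.0005,-0.0007,0.0223,0,0,0],[0.0005,-0.0007,0.0223,0,0,0],[0.0005,-0.0007,0.0223,0,0,0],[0,0,0.0223,0,0,0],[0,0,0.006,0,0,0],[0,0,0.006,0,0,0],[0,0,0.005,0,0,0],[0,0,0.004,0,0,0],[0,0,0,0,0,0],[0,0,0,0,0,0]])

```text
clock: 6.17
eef_pos: [584.6, 170.3, 49.5]
tcp_rot: [-3.141, -0.001, 0.06]
contact_force: [-0.2, 0.8, -1.2]
opening: 0.548
```

```bash
python3 plan.py 583,168.5,46,0.06,1; python3 -c "
from rig import r;print(r.sense()['contact_force'])"
```

```text
now 6.17 [584.6 170.3  49.5] [-3.1414e+00 -9.0000e-04  5.9900e-02] F [-0.2  0.8 -1.2] op 0.548
1 x [-0.0017, 0.0017, 0.0035] [-0.0002, -0.0009, -0.0001]
[-0.22472945  0.77287676 -1.19965339]
```

>>> arm_command(targets=[[0,0,0.0015,0,0,0],[0,0,0.0015,0,0,0],[0,0,0.0005,0,0,0],[0,0,0,0,0,0],[0,0,0,0,0,0]])

```text
clock: 6.58
eef_pos: [584.9, 170.5, 47.7]
tcp_rot: [-3.141, -0.002, 0.06]
contact_force: [-6.4, -0.6, 19.0]
opening: 0.544
```

>>> arm_command(targets=[[0,0,0,0,0,0],[0,0,0,0,0,0],[0,0,0,0,0,0],[0,0,0,0,0,0],[0,0,0,0,0,0],[0,0,0,0,0,0]], fingers=0.078)

```text
clock: 7.08
eef_pos: [584.1, 170.2, 45.1]
tcp_rot: [3.142, 0.0, 0.06]
contact_force: [-0.6, 1.2, -1.0]
opening: 0.913
```

```bash
python3 plan.py 584.5,170,180,0.05,5 429.5,-78,180,-0.03,11 429.5,-78,37,-0.03,7
```

```text
now 7.08 [584.1 170.2  45.1] [3.1415e+00 3.0000e-04 6.0000e-02] F [-0.6  1.2 -1. ] op 0.913
5 x [0.0001, 0.0, -0.027] [0.0, 0.0001, 0.002]
11 x [-0.0144, 0.0224, 0.0] [-0.0, -0.0, 0.0073]
7 x [-0.0, -0.0, 0.0204] [0.0, 0.0, 0.0]
```

>>> arm_command(targets=[[0,0,-0.027,0,0,0],[0,0,-0.027,0,0,0],[0,0,-0.027,0,0,0],[0,0,-0.027,0,0,0],[0,0,-0.027,0,0,0.01],[-0.0144,0.0224,0,0,0,0.0073],[-0.0144,0.0224,0,0,0,0.0073],[-0.0144,0.0224,0,0,0,0.0073],[-0.0144,0.0224,0,0,0,0.0073],[-0.0144,0.0224,0,0,0,0.0073],[-0.0144,0.0224,0,0,0,0.0073],[-0.0144,0.0224,0,0,0,0.0073],[-0.0144,0.0224,0,0,0,0.0073],[-0.0144,0.0224,0,0,0,0.0073],[-0.0144,0.0224,0,0,0,0.0073],[-0.0144,0.0224,0,0,0,0.0073],[0,0,0,0,0,0],[0,0,0,0,0,0]], fingers=0.0854)

```text
clock: 8.58
eef_pos: [428.7, -79.0, 180.4]
tcp_rot: [-3.142, -0.0, -0.033]
contact_force: [0.9, 0.1, 0.4]
opening: 0.999
```

```bash
python3 cap.py d wrist top scene| cut -c1-8;python3 plan.py 429.5,-78,37,-0.03,7; python3 - <<'E'
import cv2
a=cv2.imread('pics/wrist_d.png');b=cv2.imread('pics/scene_d.png')
import numpy as np
cv2.imwrite('pics/d2.png',np.hstack([cv2.resize(a,(400,300)),cv2.resize(b[100:340,120:440],(400,300))]))
E
```

```text
wrist {'
top {'fx
scene {'
now 8.73 [429.8 -77.8 180.4] [-3.1414e+00 -5.0000e-04 -3.0000e-02] F [-0.1  0.3  0.5] op 0.998
7 x [-0.0001, 0.0, 0.0205] [-0.0, -0.0001, 0.0]
```

View pics/d2.png

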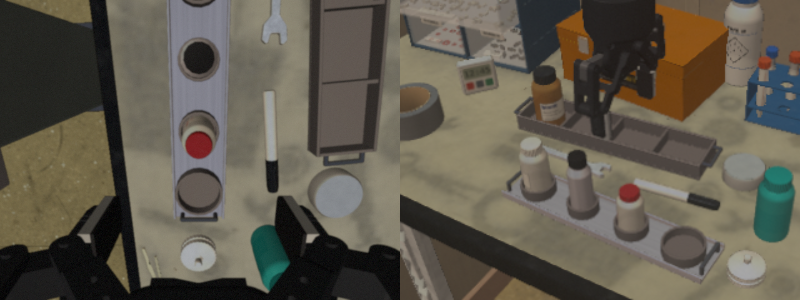

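The amber bottle stands upright in the left compartment, and the red cap is lined up under the gripper. Next I grasp the small bottle.

>>> arm_command(targets=[[0,0,0.0205,0,0,0],[0,0,0.0205,0,0,0],[0,0,0.0205,0,0,0],[0,0,0.0205,0,0,0],[0,0,0.0205,0,0,0],[0,0,0.0205,0,0,0],[0,0,0.0205,0,0,0],[0,0,0,0,0,0],[0,0,0,0,0,0]])

```text
clock: 9.48
eef_pos: [428.8, -77.5, 36.1]
tcp_rot: [-3.141, 0.003, -0.029]
contact_force: [-0.5, -0.9, 0.7]
opening: 1.001
```

>>> arm_command(targets=[[0,0,0,0,0,0],[0,0,0,0,0,0],[0,0,0,0,0,0],[0,0,0,0,0,0],[0,0,0,0,0,0],[0,0,0,0,0,0],[0,0,0,0,0,0],[0,0,0,0,0,0],[0,0,0,0,0,0],[0,0,0,0,0,0]], fingers=0.02)

```text
clock: 10.32
eef_pos: [429.7, -78.3, 37.8]
tcp_rot: [3.141, -0.001, -0.03]
contact_force: [-2.2, 0.7, 11.9]
opening: 0.399
```

```bash
python3 plan.py 429.5,-78,167,-0.03,5 589,90,167,0.06,9 ; python3 - <<'E'
from geo import *
f=load('wrist_d')
cv2.imwrite('pics/d3.png',cv2.resize(f['image'][90:270,470:640],None,fx=3.3,fy=3.3))
E
```

```text
now 10.32 [429.7 -78.3  37.8] [ 3.1415e+00 -1.4000e-03 -3.0500e-02] F [-2.2  0.7 11.9] op 0.399
5 x [-0.0, -0.0001, -0.0258] [0.0, -0.0003, -0.0001]
9 x [0.0179, -0.0185, -0.0] [0.0, 0.0, -0.01]
```

View pics/d3.png

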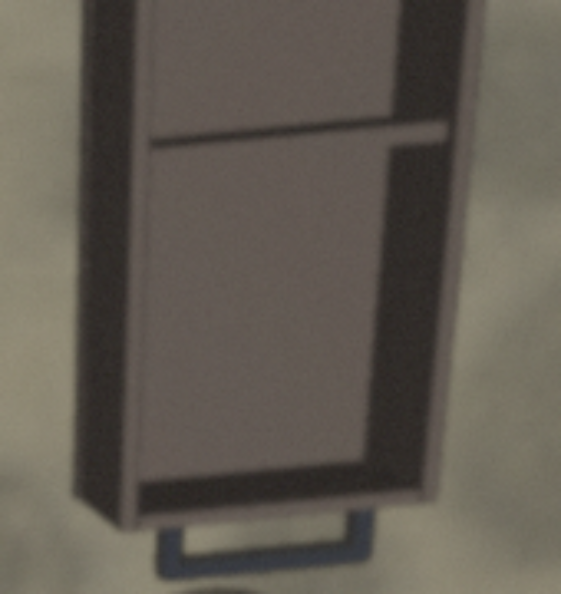

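```bash
python3 - <<'E'
from geo import *
np.set_printoptions(precision=1,suppress=True)
f=load('wrist_d')
for a in [(120,530),(438,500),(150,140),(448,128)]: print(plane(f,a[0]/3.3+470,a[1]/3.3+90,28))
E
```

```text
[ 567.2 -109.6   28. ]
[ 638.8 -104.9   28. ]
[565.1 -24.5  28. ]
[627.5 -23.5  28. ]
```

>>> arm_command(targets=[[0,0,-0.026,0,0,0],[0,0,-0.026,0,0,0],[0,0,-0.026,0,0,0],[0,0,-0.026,0,0,0],[0,0,-0.026,0,0,0],[0.0179,-0.0185,0,0,0,-0.01],[0.0179,-0.0185,0,0,0,-0.01],[0.0179,-0.0185,0,0,0,-0.01],[0.0179,-0.0185,0,0,0,-0.01],[0.0179,-0.0185,0,0,0,-0.01],[0.0179,-0.0185,0,0,0,-0.01],[0.0179,-0.0185,0,0,0,-0.01],[0.0179,-0.0185,0,0,0,-0.01],[0.0179,-0.0185,0,0,0,-0.01],[0,0,0,0,0,0],[0,0,0,0,0,0],[0,0,0,0,0,0]])

```text
clock: 11.73
eef_pos: [587.9, 89.4, 166.7]
tcp_rot: [3.141, 0.001, 0.06]
contact_force: [-0.5, 0.1, -0.7]
opening: 0.393
```

```bash
python3 cap.py e wrist| cut -c1-8;python3 plan.py 589,90,50,0.06,6  589,90,35,0.06,4
```

```text
wrist {'
now 11.78 [587.7  89.1 166.8] [3.1413e+00 8.0000e-04 5.9400e-02] F [-0.4 -0.7 -0.1] op 0.395
6 x [0.0002, -0.0001, 0.0195] [0.0, 0.0001, -0.0001]
4 x [0.0, -0.0, 0.0038] [0.0, 0.0, 0.0]
```

View pics/wrist_e.png

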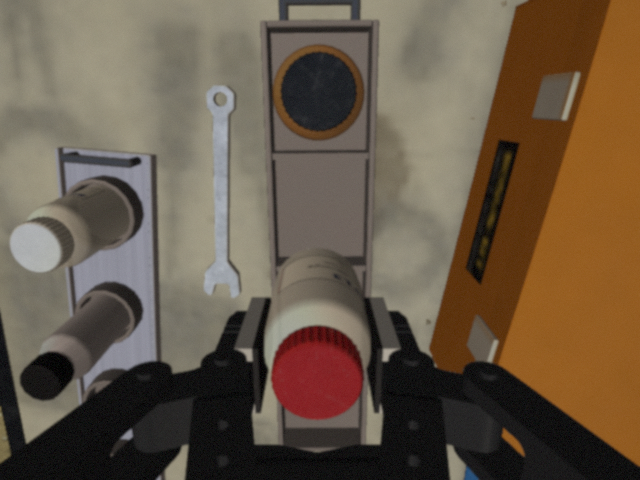

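Amber is centred in its compartment, and the dividers around compartment 2 are at v≈152 and 262. I check those next.

```bash
python3 - <<'E'
from geo import *
np.set_printoptions(precision=1,suppress=True)
f=load('wrist_e')
for a in [(320,152.5),(320,262)]: print(plane(f,*a,28))
for v in (152,): print(plane(f,266,v,28),plane(f,377,v,28))
print('amber cap',plane(f,319.5,87,104))
E
```

```text
[586.5 135.9  28. ]
[591.3  59.8  28. ]
[551.3 134.2  28. ] [623.6 138.5  28. ]
amber cap [583.5 173.5 104. ]
```

>>> arm_command(targets=[[0.0002,-0.0005,0.0195,0,0,0],[0.0002,-0.0005,0.0195,0,0,0],[0.0002,-0.0005,0.0195,0,0,0],[0.0002,-0.0005,0.0195,0,0,0],[0.0002,-0.0005,0.0195,0,0,0],[0.0002,-0.0005,0.0195,0,0,0],[0,0,0.006,0,0,0],[0,0,0.005,0,0,0],[0,0,0.003,0,0,0],[0,0,0.002,0,0,0],[0,0,0.001,0,0,0],[0,0,0,0,0,0],[0,0,0,0,0,0]])

```text
clock: 12.87
eef_pos: [590.0, 92.9, 33.4]
tcp_rot: [-3.142, -0.001, 0.06]
contact_force: [-0.1, 0.3, -1.1]
opening: 0.398
```

>>> arm_command(targets=[[0,0,0.001,0,0,0],[0,0,0.001,0,0,0],[0,0,0,0,0,0],[0,0,0,0,0,0]])

```text
clock: 13.2
eef_pos: [590.1, 93.0, 32.8]
tcp_rot: [-3.141, -0.001, 0.06]
contact_force: [-5.8, -1.1, 19.5]
opening: 0.392
```

>>> arm_command(targets=[[0,0,-0.001,0,0,0],[0,0,0,0,0,0],[0,0,0,0,0,0],[0,0,0,0,0,0],[0,0,0,0,0,0],[0,0,0,0,0,0]], fingers=0.068)

```text
clock: 13.7
eef_pos: [589.5, 92.8, 31.6]
tcp_rot: [3.142, 0.0, 0.06]
contact_force: [0.2, -0.5, 0.6]
opening: 0.794
```

```bash
python3 plan.py 590,93,180,0.05,5 431,1,180,-0.03,8 431,1,41,-0.03,7
```

```text
now 13.7 [589.5  92.8  31.6] [3.1416e+00 4.0000e-04 5.9700e-02] F [ 0.2 -0.5  0.6] op 0.794
5 x [0.0001, -0.0, -0.0297] [0.0, 0.0001, 0.0019]
8 x [-0.0201, 0.0112, 0.0] [-0.0, -0.0, 0.01]
7 x [-0.0, -0.0, 0.0199] [0.0, 0.0, 0.0]
```

>>> arm_command(targets=[[0,0,-0.0297,0,0,0],[0,0,-0.0297,0,0,0],[0,0,-0.0297,0,0,0],[0,0,-0.0297,0,0,0],[0,0,-0.0297,0,0,0.01],[-0.0201,0.0112,0,0,0,0.01],[-0.0201,0.0112,0,0,0,0.01],[-0.0201,0.0112,0,0,0,0.01],[-0.0201,0.0112,0,0,0,0.01],[-0.0201,0.0112,0,0,0,0.01],[-0.0201,0.0112,0,0,0,0.01],[-0.0201,0.0112,0,0,0,0.01],[-0.0201,0.0112,0,0,0,0.01],[0,0,0,0,0,0],[0,0,0,0,0,0],[0,0,0,0,0,0]], fingers=0.0854)

```text
clock: 15.03
eef_pos: [431.1, 1.0, 180.6]
tcp_rot: [-3.141, -0.001, -0.031]
contact_force: [0.7, -0.3, -0.8]
opening: 1.002
```

```bash
python3 cap.py f wrist| cut -c1-8;python3 plan.py 431,1,41,-0.03,7
```

```text
wrist {'
now 15.08 [431.3   1.1 180.6] [-3.1414e+00 -1.2000e-03 -3.0100e-02] F [0.1 0.3 0.3] op 1.004
7 x [-0.0001, 0.0, 0.0199] [-0.0, -0.0002, -0.0]
```

View pics/wrist_f.png

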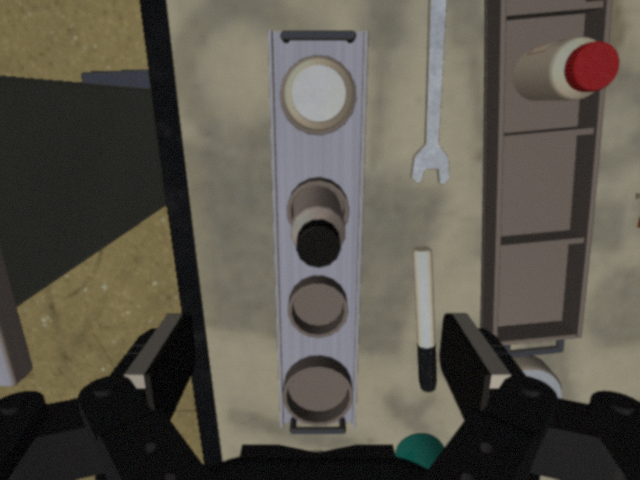

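The small bottle stands in the second compartment. The flask cap at (319,243) is lined up with the gripper, so I grasp it next.

>>> arm_command(targets=[[0,0,0.0199,0,0,0],[0,0,0.0199,0,0,0],[0,0,0.0199,0,0,0],[0,0,0.0199,0,0,0],[0,0,0.0199,0,0,0],[0,0,0.0199,0,0,0],[0,0,0.0199,0,0,0],[0,0,0,0,0,0],[0,0,0,0,0,0]])

```text
clock: 15.83
eef_pos: [430.1, 1.2, 40.3]
tcp_rot: [3.142, 0.002, -0.03]
contact_force: [-0.5, 0.1, -0.1]
opening: 1.004
```

>>> arm_command(targets=[[0,0,0,0,0,0],[0,0,0,0,0,0],[0,0,0,0,0,0],[0,0,0,0,0,0],[0,0,0,0,0,0],[0,0,0,0,0,0],[0,0,0,0,0,0],[0,0,0,0,0,0],[0,0,0,0,0,0],[0,0,0,0,0,0]], fingers=0.02)

```text
clock: 16.67
eef_pos: [430.9, 0.9, 41.9]
tcp_rot: [-3.142, -0.002, -0.03]
contact_force: [-2.0, -0.0, 9.0]
opening: 0.387
```

```bash
python3 plan.py 431,1,171,-0.03,5 594,12.5,171,0.06,7 ; python3 - <<'E'
from geo import *
np.set_printoptions(precision=1,suppress=True)
f=load('wrist_f')
for a in [(548,132),(543,240),(540,337)]: print(plane(f,*a,28))
E
```

```text
now 16.67 [430.9   0.9  41.9] [-3.1415e+00 -1.5000e-03 -3.0400e-02] F [-2. -0.  9.] op 0.387
5 x [0.0, -0.0, -0.0258] [-0.0, -0.0003, -0.0001]
7 x [0.0233, -0.0014, -0.0] [0.0, 0.0, -0.0129]
[590.2  55.6  28. ]
[596.4 -22.   28. ]
[ 604.8 -103.1   28. ]
```

>>> arm_command(targets=[[0,0,-0.026,0,0,0],[0,0,-0.026,0,0,0],[0,0,-0.026,0,0,0],[0,0,-0.026,0,0,0],[0,0,-0.026,0,0,0],[0.0233,-0.0016,0,0,0,-0.0129],[0.0233,-0.0016,0,0,0,-0.0129],[0.0233,-0.0016,0,0,0,-0.0129],[0.0233,-0.0016,0,0,0,-0.0129],[0.0233,-0.0016,0,0,0,-0.0129],[0.0233,-0.0016,0,0,0,-0.0129],[0.0233,-0.0016,0,0,0,-0.0129],[0,0,0,0,0,0],[0,0,0,0,0,0],[0,0,0,0,0,0]])

```text
clock: 17.92
eef_pos: [592.1, 13.4, 170.7]
tcp_rot: [-3.142, 0.001, 0.06]
contact_force: [-1.1, 0.4, -0.2]
opening: 0.383
```

```bash
python3 cap.py g wrist| cut -c1-8;python3 plan.py 594,13.5,50,0.06,6 
```

```text
wrist {'
now 17.97 [591.8  13.4 170.8] [-3.1415e+00  1.3000e-03  5.9800e-02] F [-0.  -0.3 -1.3] op 0.384
6 x [0.0004, 0.0, 0.0201] [-0.0, 0.0002, -0.0]
```

View pics/wrist_g.png

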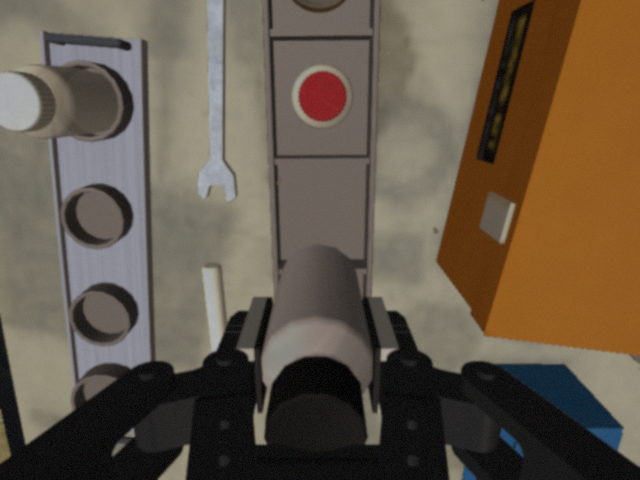

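The small bottle is centred in its compartment at (322,96), and the flask is held upright. I lower it.

>>> arm_command(targets=[[0.0003,0,0.0201,0,0,0],[0.0003,0,0.0201,0,0,0],[0.0003,0,0.0201,0,0,0],[0.0003,0,0.0201,0,0,0],[0,0,0.0201,0,0,0],[0,0,0.0201,0,0,0],[0,0,0.006,0,0,0],[0,0,0.004,0,0,0],[0,0,0.0015,0,0,0],[0,0,0.001,0,0,0],[0,0,0.001,0,0,0],[0,0,0,0,0,0],[0,0,0,0,0,0]])

```text
clock: 19.05
eef_pos: [594.8, 13.6, 37.6]
tcp_rot: [3.142, -0.001, 0.06]
contact_force: [-0.6, -0.8, -0.8]
opening: 0.383
```

>>> arm_command(targets=[[0,0,0.001,0,0,0],[0,0,0.001,0,0,0],[0,0,0,0,0,0],[0,0,0,0,0,0]])

```text
clock: 19.38
eef_pos: [595.0, 13.6, 36.8]
tcp_rot: [3.142, -0.001, 0.06]
contact_force: [-3.8, -0.8, 17.6]
opening: 0.38
```

>>> arm_command(targets=[[0,0,-0.001,0,0,0],[0,0,0,0,0,0],[0,0,0,0,0,0],[0,0,0,0,0,0],[0,0,0,0,0,0],[0,0,0,0,0,0]], fingers=0.068)

```text
clock: 19.88
eef_pos: [594.2, 13.5, 35.7]
tcp_rot: [-3.142, 0.0, 0.06]
contact_force: [0.4, -0.6, 0.1]
opening: 0.797
```

```bash
python3 plan.py 594,13.5,180,0.05,5 433.3,81,180,-0.03,8 433.3,81,39,-0.03,7
```

```text
now 19.88 [594.2  13.5  35.7] [-3.1416e+00  3.0000e-04  6.0000e-02] F [ 0.4 -0.6  0.1] op 0.797
5 x [-0.0001, 0.0, -0.0289] [-0.0, 0.0001, 0.002]
8 x [-0.02, -0.0087, -0.0] [-0.0, -0.0, 0.01]
7 x [-0.0, -0.0, 0.0201] [0.0, 0.0, 0.0]
```

>>> arm_command(targets=[[0,0,-0.0289,0,0,0],[0,0,-0.0289,0,0,0],[0,0,-0.0289,0,0,0],[0,0,-0.0289,0,0,0],[0,0,-0.0289,0,0,0.01],[-0.02,-0.0087,0,0,0,0.01],[-0.02,-0.0087,0,0,0,0.01],[-0.02,-0.0087,0,0,0,0.01],[-0.02,-0.0087,0,0,0,0.01],[-0.02,-0.0087,0,0,0,0.01],[-0.02,-0.0087,0,0,0,0.01],[-0.02,-0.0087,0,0,0,0.01],[-0.02,-0.0087,0,0,0,0.01],[0,0,0,0,0,0],[0,0,0,0,0,0],[0,0,0,0,0,0]], fingers=0.0854)

```text
clock: 21.22
eef_pos: [434.1, 80.8, 180.7]
tcp_rot: [-3.141, -0.001, -0.029]
contact_force: [0.2, 0.4, -1.1]
opening: 1.002
```

```bash
python3 cap.py h wrist| cut -c1-8;python3 plan.py 433.3,81,39,-0.03,7
```

```text
wrist {'
now 21.27 [434.4  80.6 180.6] [-3.1415e+00 -1.0000e-03 -2.9900e-02] F [0.9 0.3 0.5] op 0.996
7 x [-0.0002, -0.0, 0.0202] [-0.0, -0.0001, 0.0]
```

View pics/wrist_h.png

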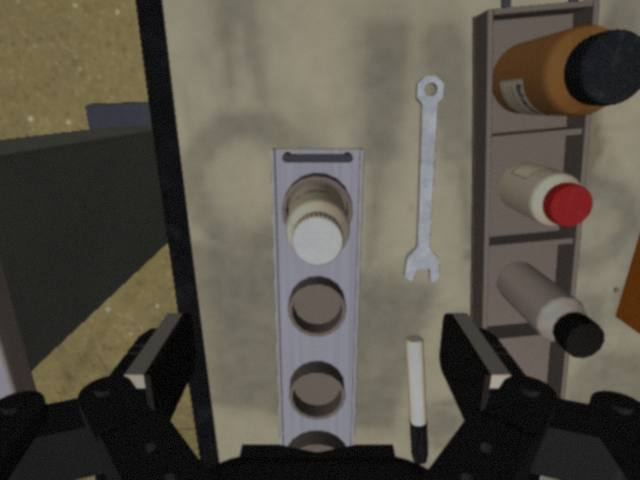

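Three bottles stand in the tray, and the white cap at (318,240) is lined up. I grasp the white bottle.

>>> arm_command(targets=[[-0.0001,0,0.0202,0,0,0],[-0.0001,0,0.0202,0,0,0],[-0.0001,0,0.0202,0,0,0],[-0.0001,0,0.0202,0,0,0],[-0.0001,0,0.0202,0,0,0],[0,0,0.0202,0,0,0],[0,0,0.0202,0,0,0],[0,0,0,0,0,0],[0,0,0,0,0,0]])

```text
clock: 22.02
eef_pos: [432.7, 80.3, 38.3]
tcp_rot: [3.141, 0.002, -0.03]
contact_force: [0.5, 0.7, 0.9]
opening: 1.004
```

>>> arm_command(targets=[[0,0,0,0,0,0],[0,0,0,0,0,0],[0,0,0,0,0,0],[0,0,0,0,0,0],[0,0,0,0,0,0],[0,0,0,0,0,0],[0,0,0,0,0,0],[0,0,0,0,0,0],[0,0,0,0,0,0],[0,0,0,0,0,0]], fingers=0.02)

```text
clock: 22.85
eef_pos: [433.7, 80.9, 40.0]
tcp_rot: [-3.141, -0.002, -0.03]
contact_force: [-0.7, -0.1, 8.1]
opening: 0.451
```

```bash
python3 plan.py 433.3,81,179,-0.03,5 599,-67.5,179,0.06,9
```

```text
now 22.85 [433.7  80.9  40. ] [-3.1412e+00 -1.9000e-03 -2.9900e-02] F [-0.7 -0.1  8.1] op 0.451
5 x [-0.0001, -0.0, -0.0278] [-0.0001, -0.0004, 0.0]
9 x [0.0183, 0.0167, 0.0] [0.0, 0.0, -0.01]
```

>>> arm_command(targets=[[0,0,-0.028,0,0,0],[0,0,-0.028,0,0,0],[0,0,-0.028,0,0,0],[0,0,-0.028,0,0,0],[0,0,-0.028,0,0,0],[0.0183,0.0167,0,0,0,-0.01],[0.0183,0.0167,0,0,0,-0.01],[0.0183,0.0167,0,0,0,-0.01],[0.0183,0.0167,0,0,0,-0.01],[0.0183,0.0167,0,0,0,-0.01],[0.0183,0.0167,0,0,0,-0.01],[0.0183,0.0167,0,0,0,-0.01],[0.0183,0.0167,0,0,0,-0.01],[0.0183,0.0167,0,0,0,-0.01],[0,0,0,0,0,0],[0,0,0,0,0,0],[0,0,0,0,0,0]])

```text
clock: 24.27
eef_pos: [598.2, -67.6, 178.9]
tcp_rot: [-3.141, 0.001, 0.06]
contact_force: [-0.6, -0.2, -1.7]
opening: 0.451
```

```bash
python3 cap.py i wrist| cut -c1-8;python3 plan.py 599,-67.5,48,0.06,6 
```

```text
wrist {'
now 24.32 [598.  -67.3 179. ] [-3.1413e+00  8.0000e-04  6.0100e-02] F [ 0.9 -0.5 -0.9] op 0.448
6 x [0.0002, 0.0, 0.0218] [-0.0, 0.0001, 0.0]
```

View pics/wrist_i.png

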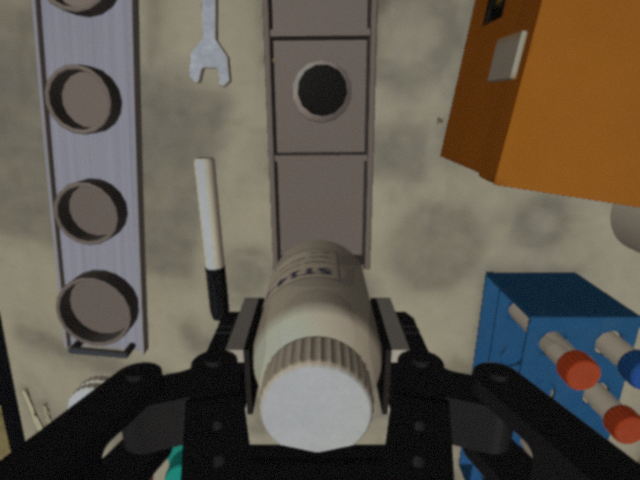

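The flask is centred at (321,90), the last compartment is free, and the white bottle is held upright. The blue tube rack is about 100 mm off to the side, so I lower it.

>>> arm_command(targets=[[0.0002,0,0.0218,0,0,0],[0.0002,0,0.0218,0,0,0],[0.0002,0,0.0218,0,0,0],[0,0,0.0218,0,0,0],[0,0,0.0218,0,0,0],[0,0,0.0218,0,0,0],[0,0,0.006,0,0,0],[0,0,0.004,0,0,0],[0,0,0.0015,0,0,0],[0,0,0.001,0,0,0],[0,0,0,0,0,0],[0,0,0,0,0,0]])

```text
clock: 25.32
eef_pos: [600.3, -67.9, 36.8]
tcp_rot: [3.141, -0.002, 0.06]
contact_force: [-0.8, 0.7, -1.1]
opening: 0.452
```

>>> arm_command(targets=[[0,0,0.001,0,0,0],[0,0,0.001,0,0,0],[0,0,0,0,0,0],[0,0,0,0,0,0]])

```text
clock: 25.65
eef_pos: [600.3, -67.9, 35.0]
tcp_rot: [3.141, -0.001, 0.06]
contact_force: [-2.3, -0.2, 10.1]
opening: 0.454
```

Contact is made. I release the bottle.

>>> arm_command(targets=[[0,0,0,0,0,0],[0,0,0,0,0,0],[0,0,0,0,0,0],[0,0,0,0,0,0],[0,0,0,0,0,0],[0,0,0,0,0,0]], fingers=0.07)

```text
clock: 26.15
eef_pos: [599.5, -67.8, 33.5]
tcp_rot: [-3.142, 0.0, 0.06]
contact_force: [0.2, 0.8, -0.9]
opening: 0.817
```

>>> arm_command(targets=[[0,0,-0.02,0,0,0],[0,0,-0.03,0,0,0],[0,0,-0.03,0,0,0],[0,0,-0.03,0,0,0],[0,0,-0.03,0,0,0],[0,0,-0.03,0,0,0],[-0.03,0.01,0,0,0,0],[-0.03,0.01,0,0,0,0],[-0.03,0.01,0,0,0,0],[-0.03,0.01,0,0,0,0],[-0.03,0.01,0,0,0,0],[-0.03,0.01,0,0,0,0],[-0.03,0.01,0,0,0,0],[0,0,0,0,0,0],[0,0,0,0,0,0],[0,0,0,0,0,0]])

```text
clock: 27.48
eef_pos: [394.9, -150.5, 204.1]
tcp_rot: [3.141, -0.001, 0.059]
contact_force: [0.4, 0.7, 1.1]
opening: 0.823
```

```bash
python3 cap.py j top scene| cut -c1-8;python3 - <<'E'
import cv2
import numpy as np
a=cv2.imread('pics/top_j.png');b=cv2.imread('pics/scene_j.png')
cv2.imwrite('pics/j2.png',np.vstack([cv2.resize(a[170:250,165:365],(700,280)),cv2.resize(b[120:260,190:400],(450,300))[:, :] if 0 else cv2.resize(b[130:250,190:400],(700,320))[:320]]))
E
```

```text
top {'fx
scene {'
```

View pics/j2.png

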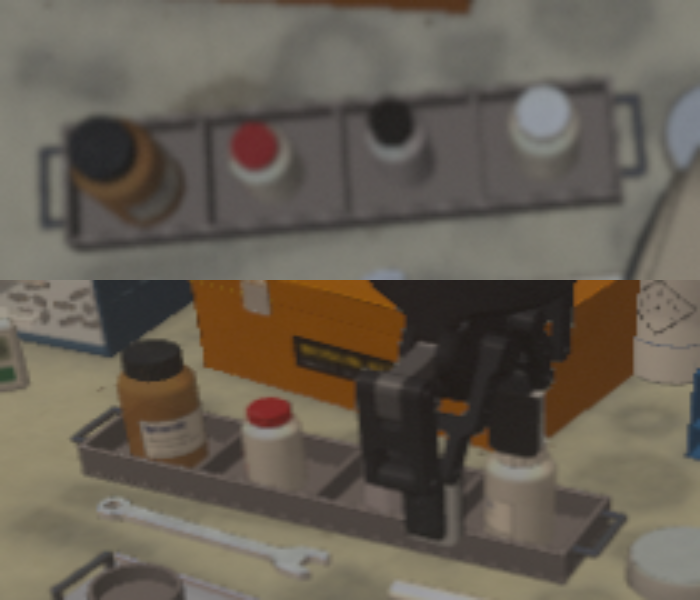

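```bash
python3 - <<'E'
from geo import *
np.set_printoptions(precision=1,suppress=True)
f=load('top_j')
c=np.array([591.3,50.5]);th=0.065;X=np.array([np.cos(th),np.sin(th)]);Y=np.array([-np.sin(th),np.cos(th)])
for n,a,z in [('amber',(103,150),104),('small',(255,147),74),('flask',(391,123),99),('white',(542,112),89)]:
    p=plane(f,a[0]/3.5+165,a[1]/3.5+170,z)[:2]; print(n,p,'tray frame',(p-c)@X,(p-c)@Y)
from rig import r
s=r.sense();print(s['clock'],s['contact_force'],s['qvel'].round(3))
E
```

```text
amber [581.1 167.3] tray frame -2.54311281857195 117.21340158632722
small [588.5  91.8] tray frame -0.06738870798203198 41.39487871499285
flask [593.3  14.1] tray frame -0.3636490452274754 -36.47279853851699
white [600.2 -66.4] tray frame 1.2629753393484457 -117.22033760653635
27.5833 [ 1.   0.2 -0.4] [ 0.  0. -0. -0.  0. -0.]
```

All four are within about 4 mm of the compartment centres, upright and in the right order. I hand the job in.

```bash
python3 -c "
from rig import r
print(r.sign_off())"
```

```text
the job is handed in; nothing more can be done
None
```

I moved the four bottles from the rail rack (left to right: white, flask, small, amber) into the tray in reverse order: amber, small, flask, white. The job was handed in at about 27.6 s of the 83 s allowed; the hand-in reports no verdict.

- **Position:** in the last top picture every cap was within about 4 mm of its compartment centre (limit 24 mm). All four looked upright.
- **Robot:** it was clear of everything and at rest. The highest contact force I read was about 20 N, when setting a bottle down.
- **Disagreement:** the wrist camera put tray features 3–5 mm further along y than the fixed cameras. I aimed between the two, well inside the limit.
- **Not fully seen:** in the last scene picture the gripper hid most of the flask, so its final check rests on the top picture and an earlier wrist picture.

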